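# Move the wire basket to the covered drying hook

## Task

The small wire basket of rubber stoppers hangs on the open hook stand. Take it by the white tab, lift it off and hang it on the other hook stand, the one under the clear cover, with its bar down in both prongs, then let go. Carry it level in one go, never setting it down on the bench and losing no stopper, and leave the small beaker and the sample jar where they stand; the cover leaves no room for a gripper from straight above, so come in tilted from the front.

Things in the scene. Friction and masses are not known exactly. Their poses are not given: they have to be found in the camera images.
- basket: Loose steel wire basket, 80 (x) x 100 (y) x 38 mm high, about 0.2 kg, open on top, with an upright rigid bail: 6 mm wire legs rise from the middles of its short sides (y = -48 and +48 mm) to a straight bar. Origin: centre of its underside; z up when level. It holds two loose stoppers. Hanging, it can swing a little about its bar.
- basket_tab (a point): Centre of the white grip tab on an 8 mm stem above the bar's middle: an upright disc 36 mm across (in the basket's x-z plane) and 10 mm thick along the basket's y, 55 mm above the bar, 165 mm above the underside. Pinch it across its thickness (fingers closing along y); being round, it may be taken at any tilt about y. Axes as the basket's.
- basket_bar (a point): Middle of the basket's bail bar, a horizontal steel bar 6 mm thick along the basket's y, 97 mm long between leg centres, 110 mm above the underside. This bar rests in the prongs of a hook. The basket's rim is 72 mm below it, so while the prongs reach through the bail the bar may rise up to about 50 mm above its seat. Axes as the basket's.
- stand_open: Fixed open hook stand, low post with a round black knob on top; the basket hangs on it at the start. Origin on the bench under its seat; x points from the hook back to the post, so a basket is raised and comes off towards -x. Prongs, post and base as on the covered stand.
- seat_open (a point): Where the bar's middle lies when hung on the open stand, 180 mm above the bench. Axes: x towards the post, y along a seated bar, z up. Prong tips as at seat_covered.
- stand_covered: Fixed hook stand with the clear cover. Origin on the bench under its seat, x from the hook back to the post. Two steel prongs 8 mm thick at y = -28 and +28 mm, each with an open-topped 90-degree V, run 85 mm back from the seat to an upright 14 mm post on a base plate 12 mm high. In front (-x) of the prongs is open room.
- seat_covered (a point): Where the bar's middle must lie when hung on the covered stand, 180 mm above the bench. Axes: x towards the post, y along a seated bar, z up. The prongs' front tips end 26 mm in front (-x); tips and the prongs behind the V are topped 16 mm above this point, so the bar's middle must pass at least 19 mm above the seat and is then lowered; the V guides it.
- cover_edge (a point): Middle of the front edge of the clear cover on the covered stand, a level sheet with an 8 mm aluminium rim: this edge is 12 mm behind (+x) the seat and 379 mm above the bench; from there the cover reaches 106 mm back (+x) and 75 mm to each side. Axes as seat_covered.
- stopper_a_mid (a point): Middle of one loose black rubber stopper, 24 mm wide and 24 mm tall, standing in the basket.
- stopper_b_mid (a point): Middle of the other loose black rubber stopper, like the first.
- beaker_mid (a point): Middle of a small beaker 45 mm wide and 55 mm tall, loose on the bench between the stands; leave it alone.
- jar_mid (a point): Middle of a white-lidded sample jar 50 mm wide and 53 mm tall, loose on the bench near the right-hand stand; leave it alone.

How it is judged:
By the outcome, as a careful person would: the job done as asked, in the order asked, and still so for the second after the job is handed in, with the robot touching nothing.
It also fails if it takes over 45 s, if anything falls off the work surface, if the arm or the gripper's body presses on something with over 40 N, if the wrist force passes 120 N, or if a joint passes its speed limit or range.

## Robot

A 6-joint arm with a two-finger parallel gripper is mounted at the origin on a cart in front of the work surface, level with it; the furniture and walls round the work are solid. World frame = base frame: x ahead of the robot, y to its left, z up, the work surface at z = 0. Lengths are in m, angles in rad, forces in N, time in s.
With the tool pointing down it reaches from about 0.275 to 0.75 m from the base axis. Payload 10.2 kg.
Tool frame: the origin (TCP) lies midway between the tips of the shut fingers; the grasp point (between the pads) lies 19 mm behind it; z points along the fingers, y is the line along which they close (so a half turn about z gives the same grasp; the last joint's range is limited). The gripper opens to 85 mm and grips with 20 to 120 N. Pads are 22 mm wide; open, the fingers measure 114 mm over their backs; the gripper's body (76 mm by 85 mm) begins 54 mm behind the grasp point. The pads swing forward as they close: fully open they stand 13 mm farther back than shut.
Start: joints at [-1.543, 0.313, 1.498, -0, 1.331, -0.223], TCP at [0.13, -0.509, 0.231] pointing down, gripper open.
Joint ranges: [-2.94, 2.94], [-0.97, 2.17], [0.19, 2.56], [-1.23, 4.37], [0.02, 3.11], [-2.88, 2.88]. Speed limits (rad/s): [2.39, 2.39, 3.01, 3.14, 3.14, 3.14].

## Interface

Orientations are given as a rotation vector (axis times angle).
In Python, from cell import ctrl gives the robot as it stands.
- The arm moves only by the tool carry_out, never from a script. Its argument "increments" is a list of rows, each a list of 7 numbers: the turn, a rotation vector about the tool's x, y, z in degrees, then the shift along the tool's x, y, z in m, then the closure in counts, from 0 (fully open) to 255 (shut). A call has 1 to 10 rows; each row is the pose to reach, as a shift and turn from the pose commanded when the call began, along the tool's axes at that moment; what a row does not reach only later rows make up. A row lasts 1/12 s, in which the tool goes at most 41.7 mm and 7.16 degrees, less where a joint would pass 70% of its speed; a pose out of reach is approached as far as the arm can. A call with a gripper value outside its range is refused whole. The fingers move at their own pace and stop on an object; "squeeze" is the grip in N (left out, the last holds). Time passes only in rows, so rows that repeat a pose let the fingers close. It gives the time, the measured TCP pose, the force, the opening and the grip force at its end, in the units of the state.
- ctrl.get_obs(): the state, without advancing time (a new reading comes with each control period).
- ctrl.snapshot(name): name is "scene" or "top" or "wrist"; returns (picture, depth): 400x640x3 uint8, red, green, blue; 400x640 float32, m along the optical axis (not along the pixel's ray), 0 where there is no reading.
- ctrl.calibration(name): a dict with "K" (3x3 intrinsics, pixels), "k1" (the pictures are not rectified: a ray, as slopes to the right and down, at radius r is drawn at 1 + k1 r^2 times it, then the intrinsics apply), "origin" and "rotation" of the camera in the world. Camera axes: x right, y down, z forward; pixel columns grow to the right and rows downward; lengths in m; the calibration is good to about 2 mm. A picture is of the moment at which its call begins: read the wrist's pose just before it. calibration takes no time and is no camera call; for the wrist camera it gives the pose at the moment of the call.
- ctrl.close_job(): hands the job in; it is judged then, once.
The state is a dict: "time_s": time; "joint_pos": joint angles; "joint_vel": joint speeds; "joint_efforts": joint torques, N m; "ee_pos": TCP position; "tool_rot": TCP orientation; "contact_force": force on the tool from outside, world axes, zero at the start; "wrist_torque": the same for the moment, N m; "finger_gap": opening from 0.0 (shut) to 1.0 (fully open); "finger_force": force on a finger pad.
Only numpy, scipy, OpenCV 4.12 (cv2) and the standard library are available. Lean on these libraries where they do the work, as an engineer would, in place of code of your own. Each camera call takes 0.05 s, during which the arm holds its last target. There are 200 camera calls.

## Working session

There is one attempt and no reset: what is moved stays moved. The work goes in short steps, Python scripts to look and compute and a tool call to move; the robot and the scene stay as the last step left them, time stands still between calls to the robot, and variables do not carry over. Pictures are saved under pics/ and viewed, at most 11 in all, crops included, and the job is handed in when it is done.

Besides the shell and the picture viewer there is one more tool, called after "Call:" by a JSON object that holds its "api" and its "payload". carry_out: Moves the arm, as the interface text tells. Its arguments: {"type":"object","properties":{"increments":{"type":"array","items":{"type":"array","items":{"type":"number"}}},"squeeze":{"type":"number"}},"required":["increments"]}

```bash
mkdir -p pics; cat > h.py <<'E'
import numpy as np,cv2
from cell import ctrl
def save(n,f):
    im,d=ctrl.snapshot(n); cv2.imwrite('pics/'+f+'.png',im[:,:,::-1]); np.savez('pics/'+f+'.npz',im=im,d=d); return im,d
def ray(c,u,v):
    K=np.array(c['K']);x=(u-K[0,2])/K[0,0];y=(v-K[1,2])/K[1,1]
    a,b=x,y
    for _ in range(20):
        s=1+c['k1']*(a*a+b*b);a,b=x/s,y/s
    return np.array([a,b,1.])
def pt(c,u,v,dep): return np.array(c['origin'])+np.array(c['rotation'])@(ray(c,u,v)*dep)
def plane(c,u,v,z):
    r=np.array(c['rotation'])@ray(c,u,v);o=np.array(c['origin']);return o+r*(z-o[2])/r[2]
def proj(c,p):
    q=np.array(c['rotation']).T@(np.array(p)-np.array(c['origin']));a=q[:2]/q[2];a=a*(1+c['k1']*(a@a));K=np.array(c['K'])
    return np.array([K[0,0]*a[0]+K[0,2],K[1,1]*a[1]+K[1,2]])
E
python3 - <<'E'
from h import *
for n in ['scene','top']:
    save(n,n+'0');c=ctrl.calibration(n);print(n,c)
print(ctrl.get_obs())
E
```

```text
scene {'K': array([[463.91626934,   0.        , 317.28108146],
       [  0.        , 463.91626934, 200.60768058],
       [  0.        ,   0.        ,   1.        ]]), 'k1': 0.006985013779989083, 'origin': array([-0.02351384,  0.53829066,  1.0517811 ]), 'rotation': array([-1.00584002,  2.52099979, -0.95210877])}
top {'K': array([[395.64200046,   0.        , 316.48184154],
       [  0.        , 395.64200046, 200.43047694],
       [  0.        ,   0.        ,   1.        ]]), 'k1': -0.038180689642546124, 'origin': array([0.29418446, 0.02205876, 1.15670242]), 'rotation': array([-2.08696888,  2.12303455, -0.2263693 ])}
{'time_s': 0.1, 'joint_pos': array([-1.54340762e+00,  3.13379002e-01,  1.49833081e+00, -3.66554606e-05,
        1.33100303e+00, -2.23392015e-01]), 'joint_vel': array([ 0.00105261, -0.00372781, -0.00227736, -0.0006766 , -0.00055821,
        0.00037618]), 'joint_efforts': array([ 1.93150154e-03, -4.12905228e+01, -2.60145092e+01, -2.04698081e-04,
        3.08500246e-03, -4.18173656e-06]), 'ee_pos': array([ 0.1302612 , -0.50835462,  0.23081141]), 'tool_rot': array([-3.11581653e+00, -3.92767724e-01, -1.16470912e-04]), 'contact_force': array([-0.04595309, -0.42311897, -0.6079386 ]), 'wrist_torque': array([ 0.03632338, -0.00286226,  0.04558888]), 'finger_force': 0.0, 'finger_gap': 0.9989037165634501}
```

View pics/scene0.png

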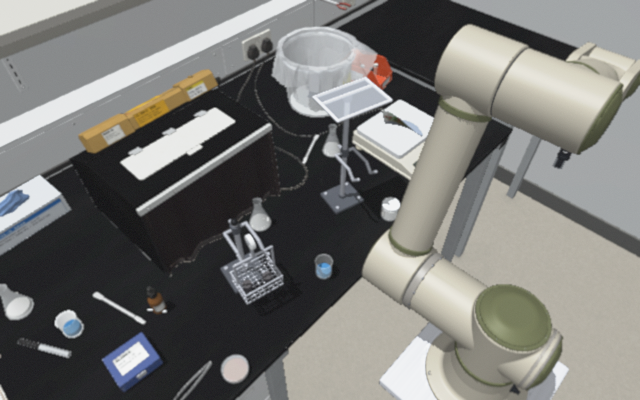

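View pics/top0.png

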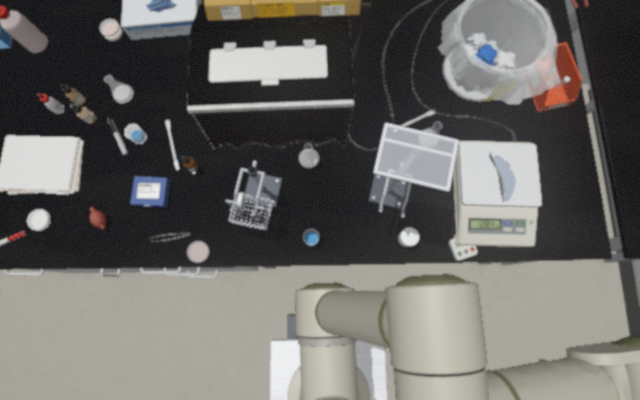

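```bash
sed -i "s/^def ray/_cal=ctrl.calibration\ndef cal(n):\n    c=dict(_cal(n));c['rotation']=cv2.Rodrigues(np.array(c['rotation']))[0];return c\ndef ray/" h.py
python3 - <<'E'
from h import *
a=np.load('pics/top0.npz')['im'];b=np.load('pics/scene0.npz')['im']
A=cv2.resize(a[110:250,215:475],None,fx=3,fy=3,interpolation=cv2.INTER_CUBIC)
cv2.imwrite('pics/ca.png',A[:,:,::-1])
B=cv2.resize(b[70:310,205:405],None,fx=2.5,fy=2.5,interpolation=cv2.INTER_CUBIC)
B2=cv2.resize(b[210:310,210:300],None,fx=3.2,fy=6*100/100*.53*1.0,interpolation=cv2.INTER_CUBIC)
cv2.imwrite('pics/cb.png',B[:,:,::-1])
for n in['top','scene']:print(cal(n)['rotation'].round(3))
E
```

```text
[[-0.017 -0.976  0.216]
 [-1.     0.017  0.001]
 [-0.005 -0.216 -0.976]]
[[-0.725 -0.515  0.457]
 [-0.689  0.544 -0.478]
 [-0.002 -0.662 -0.75 ]]
```

View pics/ca.png

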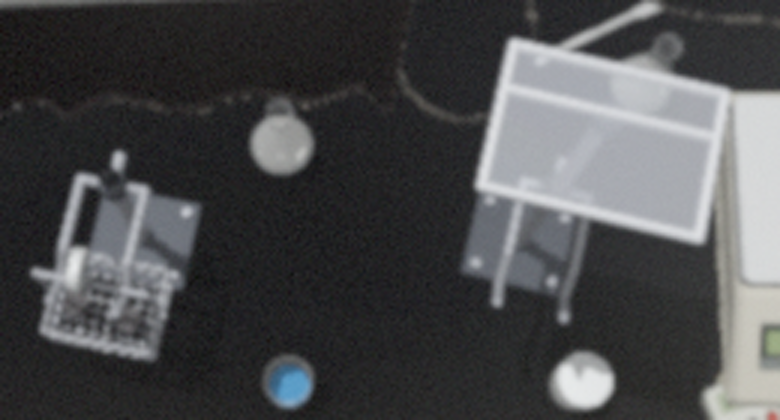

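View pics/cb.png

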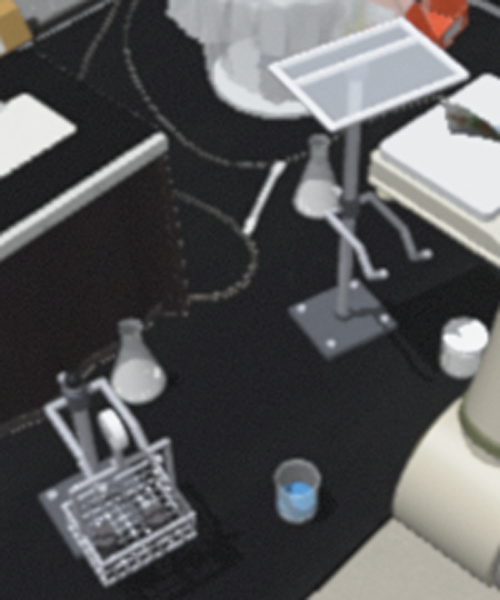

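```bash
cat > m.py <<'E'
from h import *
t=cal('top');s=cal('scene')
T=lambda x,y,z:plane(t,215+x/3-.33,110+y/3-.33,z).round(4)
S=lambda x,y,z:plane(s,205+x/2.5-.3,70+y/2.5-.3,z).round(4)
def tri(a,b):
    p=T(*a,0);q=S(*b,0);o=np.array(t['origin']);r=np.array(s['origin']);d=p-o;e=q-r
    k=np.linalg.lstsq(np.c_[d,-e],r-o,rcond=None)[0];A=o+d*k[0];B=r+e*k[1];return ((A+B)/2).round(4),np.linalg.norm(A-B).round(4)
dirn=lambda a,b:np.degrees(np.arctan2(*(b-a)[1::-1])).round(1)
print('tab',tri((77,270),(114,428)))
fl,fr,bl,br=[T(*p,.379) for p in[(479,189),(703,243),(512,40),(728,92)]]
print('cover',fl,fr,bl,br,(fl+fr)/2,'x yaw',dirn(fl,bl),dirn(fr,br),dirn(fr,fl)-90,dirn(br,bl)-90)
print('scene cover',*[S(*p,.379) for p in[(270,68),(334,128),(467,75),(401,20)]])
a,b=T(498,302,.192),T(564,319,.192);print('tips',a,b,(a+b)/2,dirn(b,a)-90)
a,b=S(375,274,.192),S(425,255,.192);print('tips scene',a,b,(a+b)/2,dirn(a,b))
a,b=T(79,180,.192),T(145,188,.192);print('open crossbar',a,b,dirn(b,a)-90)
print('bases',[T(*p,.012) for p in[(100,193),(200,205),(481,193),(462,270)]])
print('open base yaw',dirn(T(200,205,.012),T(100,193,.012))-90)
print('rim',[T(*p,.108) for p in[(42,335),(155,357)]],dirn(T(155,357,.09),T(42,335,.09))-90)
print('beaker',T(289,380,.055),'jar',T(582,378,.053))
E
python3 m.py
```

```text
tab (array([0.5009, 0.204 , 0.2365]), np.float64(0.0041))
cover [ 0.5221 -0.0961  0.379 ] [ 0.4816 -0.2461  0.379 ] [ 0.6306 -0.1247  0.379 ] [ 0.5896 -0.2735  0.379 ] [ 0.50185 -0.1711   0.379  ] x yaw -14.8 -14.2 -15.099999999999994 -15.400000000000006
scene cover [ 0.6243 -0.1249  0.379 ] [ 0.5189 -0.0996  0.379 ] [ 0.4796 -0.2463  0.379 ] [ 0.584  -0.2736  0.379 ]
tips [ 0.4794 -0.1355  0.192 ] [ 0.4641 -0.1894  0.192 ] [ 0.47175 -0.16245  0.192  ] -15.799999999999997
tips scene [ 0.4812 -0.1297  0.192 ] [ 0.4612 -0.1866  0.192 ] [ 0.4712  -0.15815  0.192  ] -109.4
open crossbar [0.5911 0.2144 0.192 ] [0.5829 0.1581 0.192 ] -8.299999999999997
bases [array([0.6324, 0.2287, 0.012 ]), array([0.618 , 0.1281, 0.012 ]), array([ 0.6255, -0.1537,  0.012 ]), array([ 0.5468, -0.131 ,  0.012 ])]
open base yaw -8.099999999999994
rim [array([0.4725, 0.2609, 0.108 ]), array([0.451, 0.159, 0.108])] -12.0
beaker [0.4351 0.0407 0.055 ] jar [ 0.4323 -0.2332  0.053 ]
```

```bash
cat > g.py <<'E'
from h import *
from scipy.spatial.transform import Rotation as Ro
def goalR(yaw,tilt):
    a,t=np.radians([yaw,tilt]);xb=np.array([np.cos(a),np.sin(a),0]);yb=np.array([-np.sin(a),np.cos(a),0])
    z=np.sin(t)*xb-np.cos(t)*np.array([0,0,1]);y=-yb;return np.c_[np.cross(y,z),y,z]
def inc(p,yaw,tilt,back=0,frm=None):
    """grasp point p; returns row from pose frm (pos,R) or measured"""
    R1=goalR(yaw,tilt);tcp=np.array(p)+R1[:,2]*(.019-back)
    if frm is None:
        o=ctrl.get_obs();frm=(o['ee_pos'],Ro.from_rotvec(o['tool_rot']).as_matrix())
    p0,R0=frm
    return np.r_[np.degrees(Ro.from_matrix(R0.T@R1).as_rotvec()).round(2),(R0.T@(tcp-p0)).round(4)]
E
python3 -c "
from g import *
o=ctrl.get_obs();R=Ro.from_rotvec(o['tool_rot']).as_matrix();print(R.round(3))
print(inc([.30,-.1,.30],-8.1,40,.09).tolist());print(inc([.501,.204,.236],-8.1,40,.10).tolist())"
```

```text
[[ 0.969  0.248 -0.   ]
 [ 0.248 -0.969  0.001]
 [ 0.    -0.001 -1.   ]]
[-7.9, 39.48, 21.52, 0.2236, -0.371, -0.1231]
[-7.9, 39.48, 21.52, 0.4878, -0.618, -0.0665]
```

Call:
{"api": "carry_out", "payload": {"increments": [[-7.9,39.5,21.5,0.488,-0.618,-0.0665,0],[-7.9,39.5,21.5,0.488,-0.618,-0.0665,0],[-7.9,39.5,21.5,0.488,-0.618,-0.0665,0],[-7.9,39.5,21.5,0.488,-0.618,-0.0665,0],[-7.9,39.5,21.5,0.488,-0.618,-0.0665,0],[-7.9,39.5,21.5,0.488,-0.618,-0.0665,0],[-7.9,39.5,21.5,0.488,-0.618,-0.0665,0],[-7.9,39.5,21.5,0.488,-0.618,-0.0665,0],[-7.9,39.5,21.5,0.488,-0.618,-0.0665,0],[-7.9,39.5,21.5,0.488,-0.618,-0.0665,0]]}}

```text
time_s: 0.93
ee_pos: [0.2976, -0.1301, 0.2659]
tool_rot: [2.897, -0.209, 1.056]
contact_force: [2.2, -0.8, -0.2]
finger_gap: 0.999
finger_force: 0.0
```

```bash
python3 -c "
from g import *
o=ctrl.get_obs();print(o['joint_pos'].round(2),o['ee_pos'].round(3))
print(inc([.501,.204,.236],-8.1,40,.10).tolist())"
```

```text
[-1.41 -0.64  2.35  0.7   1.27  0.15] [ 0.298 -0.13   0.266]
[0.18, -0.06, -0.09, 0.0984, -0.3597, 0.0401]
```

Call:
{"api": "carry_out", "payload": {"increments": [[0,0,0,0.0984,-0.3597,0.0401,0],[0,0,0,0.0984,-0.3597,0.0401,0],[0,0,0,0.0984,-0.3597,0.0401,0],[0,0,0,0.0984,-0.3597,0.0401,0],[0,0,0,0.0984,-0.3597,0.0401,0],[0,0,0,0.0984,-0.3597,0.0401,0],[0,0,0,0.0984,-0.3597,0.0401,0],[0,0,0,0.0984,-0.3597,0.0401,0],[0,0,0,0.0984,-0.3597,0.0401,0],[0,0,0,0.0984,-0.3597,0.0401,0]]}}

```text
time_s: 1.77
ee_pos: [0.3911, 0.0786, 0.2824]
tool_rot: [2.901, -0.206, 1.047]
contact_force: [0.0, -2.7, 0.0]
finger_gap: 1.003
finger_force: 0.0
```

```bash
python3 -c "
from g import *
o=ctrl.get_obs();print(o['joint_pos'].round(2),o['ee_pos'].round(3))
print(inc([.501,.204,.236],-8.1,40,.10).tolist());c=cal('wrist');save('wrist','w1');print(proj(c,[.501,.204,.236]),proj(c,[.501,.204,.18]))"
```

```text
[-0.06 -0.36  2.17 -0.09  0.64  1.7 ] [0.391 0.079 0.282]
[0.14, 0.29, 0.03, 0.0401, -0.1397, 0.0126]
[121.47324056 147.58366844] [155.08876186 182.97117142]
```

View pics/w1.png

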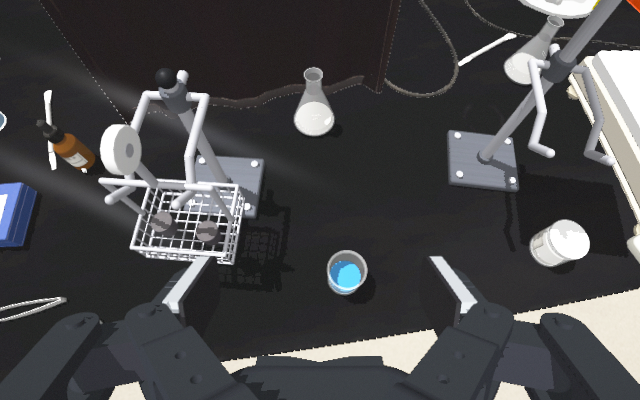

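Wrist view: tab at (122,149), as predicted (121,148); stoppers at (162,221) and (207,231); covered prong tips at about (545,150) and (607,158).

Call:
{"api": "carry_out", "payload": {"increments": [[0,0,0,0.04,-0.14,0.0126,0],[0,0,0,0.04,-0.14,0.0126,0],[0,0,0,0.04,-0.14,0.0126,0],[0,0,0,0.04,-0.14,0.0126,0],[0,0,0,0.04,-0.14,0.0126,0],[0,0,0,0.04,-0.14,0.0126,0]]}}

```text
time_s: 2.32
ee_pos: [0.4493, 0.2114, 0.2967]
tool_rot: [2.903, -0.202, 1.042]
contact_force: [0.3, -0.4, 0.0]
finger_gap: 1.0
finger_force: 0.0
```

```bash
python3 -c "
from g import *
o=ctrl.get_obs();print(o['joint_pos'].round(2),o['ee_pos'].round(3))
print(inc([.501,.204,.236],-8.1,40,.10).tolist());c=cal('wrist');save('wrist','w2');print(proj(c,[.501,.204,.236]),proj(c,[.503,.199,.18]))"
```

```text
[ 0.37 -0.04  1.89 -0.48  0.73  2.35] [0.449 0.211 0.297]
[0.13, 0.49, 0.17, 0.001, 0.0001, -0.001]
[318.80616365 205.6829465 ] [324.22485767 228.4824643 ]
```

View pics/w2.png

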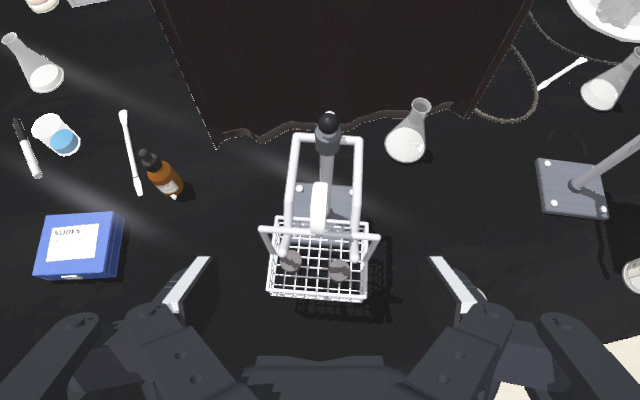

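```bash
cat > y.py <<'E'
from g import *
c=cal('wrist');dirn=lambda a,b:np.degrees(np.arctan2(*(b-a)[1::-1])).round(1)
P=lambda u,v,z:plane(c,u,v,z).round(4)
for n,a,b,z in[('bar',(262,230),(378,237),.18),('cross',(292,137),(361,141.5),.192),('base',(296,188),(356,192),.012),('base2',(600,213),(543,207),.012)]:
    A,B=P(*a,z),P(*b,z);print(n,A,B,(A+B)/2,dirn(B,A)-90)
print(P(319,208,.236))
print('prong L',dirn(P(286,250,.19),P(296,140,.192)),'R',dirn(P(356,258,.19),P(360,145,.192)))
E
python3 y.py
```

```text
bar [0.5088 0.2494 0.18  ] [0.4891 0.1544 0.18  ] [0.49895 0.2019  0.18   ] -11.700000000000003
cross [0.5891 0.2143 0.192 ] [0.5756 0.1534 0.192 ] [0.58235 0.18385 0.192  ] -12.5
base [0.625  0.2171 0.012 ] [0.6068 0.1335 0.012 ] [0.6159 0.1753 0.012 ] -12.299999999999997
base2 [ 0.5237 -0.2155  0.012 ] [ 0.5456 -0.1303  0.012 ] [ 0.53465 -0.1729   0.012  ] -194.4
[0.4991 0.2027 0.236 ]
prong L -11.2 R -12.5
```

```bash
python3 -c "
from g import *
print(inc([.500,.203,.2355],-12,40).tolist())"
```

```text
[-2.3, 0.45, 3.07, 0.0007, 0.0003, 0.0991]
```

Call:
{"api": "carry_out", "payload": {"increments": [[-2.3,0.4,3.1,0.0,0.0,0.03,0],[-2.3,0.4,3.1,0.0,0.0,0.06,0],[-2.3,0.4,3.1,0.0,0.0,0.085,0],[-2.3,0.4,3.1,0.0007,0.0003,0.099,0],[-2.3,0.4,3.1,0.0007,0.0003,0.099,0],[-2.3,0.4,3.1,0.0007,0.0003,0.099,100],[-2.3,0.4,3.1,0.0007,0.0003,0.099,180],[-2.3,0.4,3.1,0.0007,0.0003,0.099,255],[-2.3,0.4,3.1,0.0007,0.0003,0.099,255],[-2.3,0.4,3.1,0.0007,0.0003,0.099,255]], "squeeze": 60}}

```text
time_s: 3.2
ee_pos: [0.5123, 0.2004, 0.2228]
tool_rot: [2.871, -0.305, 1.048]
contact_force: [0.0, 1.0, -1.0]
finger_gap: 0.3
finger_force: 0.0
```

Call:
{"api": "carry_out", "payload": {"increments": [[0,0,0,0,0,0,255],[0,0,0,0,0,0,255],[0,0,0,0,0,0,255],[0,0,0,0,0,0,255]]}}

```text
time_s: 3.53
ee_pos: [0.5125, 0.2003, 0.2225]
tool_rot: [2.871, -0.305, 1.048]
contact_force: [-2.2, 0.7, 4.6]
finger_gap: 0.104
finger_force: 60.0
```

```bash
python3 -c "
from g import *
o=ctrl.get_obs();print(o['joint_pos'].round(2),o['ee_pos'].round(3),o['finger_force'])
p=np.array([.5,.203,.2355]);x=np.array([.978,-.208,0])
f=(o['ee_pos'],Ro.from_rotvec(o['tool_rot']).as_matrix());R=f[1]
print((R.T@[0,0,1]).round(4),(R.T@x).round(4));print(R[:,2])
# covered stand from w2/w1
import sys
c=cal('wrist')"
```

```text
[ 0.31  0.16  1.88 -0.64  0.56  2.55] [0.513 0.2   0.222] 60.04437983036041
[ 0.644  -0.0015 -0.7651] [ 0.765  -0.0013  0.6439]
[ 0.6299416  -0.13366499 -0.76505375]
```

Call:
{"api": "carry_out", "payload": {"increments": [[0,0,0,0.0032,0,-0.0038,255],[0,0,0,0.0077,0,-0.0092,255],[0,0,0,0.0122,0,-0.0145,255],[0,0,0,0.0167,0,-0.0199,255],[0,0,0,0.0206,0,-0.0245,255],[0,0,0,0.0206,0,-0.0245,255],[0,0,0,0.0206,0,-0.0245,255]]}}

```text
time_s: 4.12
ee_pos: [0.5125, 0.2002, 0.2543]
tool_rot: [2.871, -0.305, 1.047]
contact_force: [-0.3, 0.4, -2.3]
finger_gap: 0.108
finger_force: 59.1
```

Call:
{"api": "carry_out", "payload": {"increments": [[0,0,0,-0.0031,0,-0.0026,255],[0,0,0,-0.0092,0,-0.0077,255],[0,0,0,-0.0176,0,-0.0148,255],[0,0,0,-0.026,0,-0.0219,255],[0,0,0,-0.0344,0,-0.029,255],[0,0,0,-0.0428,0,-0.036,255],[0,0,0,-0.049,0,-0.0412,255],[0,0,0,-0.0535,0,-0.045,255],[0,0,0,-0.0535,0,-0.045,255],[0,0,0,-0.0535,0,-0.045,255]]}}

```text
time_s: 4.95
ee_pos: [0.444, 0.2151, 0.2543]
tool_rot: [2.871, -0.304, 1.047]
contact_force: [0.1, -0.1, -2.5]
finger_gap: 0.109
finger_force: 59.1
```

```bash
cat > s.py <<'E'
from g import *
import sys
n=sys.argv[1]
o=ctrl.get_obs();print(o['joint_pos'].round(2),o['ee_pos'].round(4),o['finger_force'],o['time_s'])
R=Ro.from_rotvec(o['tool_rot']).as_matrix();print('grasp',(o['ee_pos']-.019*R[:,2]).round(4))
im,d=save('wrist',n)
E
python3 s.py w3; python3 - <<'E'
from g import *
R=goalR(-12,40)
# goal in front of covered stand
s=np.array([.491,-.168,0]);x=np.array([np.cos(np.radians(-15)),np.sin(np.radians(-15)),0])
print((s-.075*x).round(4)); print(inc(s-.075*x+[0,0,.267],-15,40).tolist())
E
```

```text
[ 0.41  0.02  1.95 -0.64  0.67  2.6 ] [0.444  0.2151 0.2543] 59.06185448169708 4.95
grasp [0.4321 0.2176 0.2688]
[ 0.4186 -0.1486  0.    ]
[-1.95, -0.06, 2.17, 0.0476, 0.3615, 0.0415]
```

View pics/w3.png

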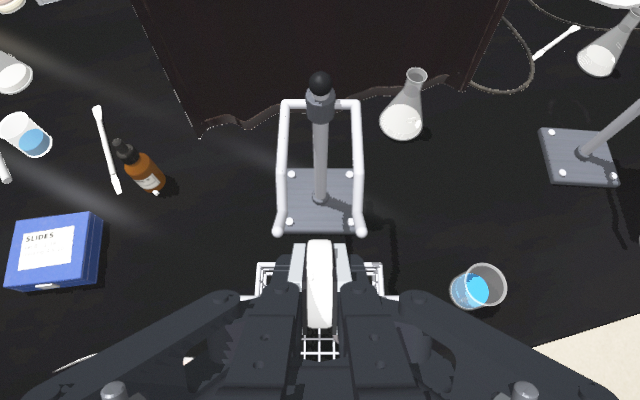

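The basket hangs from the gripper clear of the open stand (stand tips at (280,232),(360,232)); beaker at (478,288) lies below and clear.

Call:
{"api": "carry_out", "payload": {"increments": [[0,0,0,0.0005,0.0036,0.0004,255],[0,0,0,0.0014,0.0108,0.0012,255],[0,0,0,0.0029,0.0217,0.0025,255],[0,0,0,0.0048,0.0362,0.0042,255],[0,0,0,0.0069,0.0524,0.006,255],[0,0,0,0.0093,0.0705,0.0081,255],[0,0,0,0.0117,0.0886,0.0102,255],[0,0,0,0.014,0.1066,0.0122,255],[0,0,0,0.0164,0.1247,0.0143,255],[0,0,0,0.0188,0.1428,0.0164,255]]}}

```text
time_s: 5.83
ee_pos: [0.4383, 0.0685, 0.2534]
tool_rot: [2.87, -0.305, 1.047]
contact_force: [0.0, -0.4, -3.0]
finger_gap: 0.109
finger_force: 59.0
```

Call:
{"api": "carry_out", "payload": {"increments": [[-0.2,0,0.2,0.0024,0.0181,0.0021,255],[-0.4,0,0.4,0.0048,0.0362,0.0042,255],[-0.6,0,0.7,0.0071,0.0542,0.0062,255],[-0.8,0,0.9,0.0095,0.0723,0.0083,255],[-1.0,0,1.1,0.0119,0.0904,0.0104,255],[-1.2,0,1.4,0.0143,0.1085,0.0125,255],[-1.4,0,1.6,0.0167,0.1265,0.0145,255],[-1.6,0,1.8,0.0188,0.143,0.0164,255],[-1.8,0,2.0,0.0207,0.1575,0.0181,255],[-1.95,-0.06,2.17,0.0224,0.17,0.0195,255]]}}

```text
time_s: 6.67
ee_pos: [0.4315, -0.1042, 0.2526]
tool_rot: [2.844, -0.377, 1.035]
contact_force: [0.8, 1.0, -1.0]
finger_gap: 0.107
finger_force: 59.1
```

```bash
python3 s.py w4; python3 - <<'E'
from g import *
s=np.array([.491,-.168,0]);x=np.array([np.cos(np.radians(-15)),np.sin(np.radians(-15)),0])
print(inc(s-.075*x+[0,0,.267],-15,40).tolist())
E
```

```text
[-0.65 -0.23  2.18  0.45  0.59  0.89] [ 0.4315 -0.1042  0.2526] 59.06481742858887 6.6667
grasp [ 0.4197 -0.101   0.2672]
[0.22, -0.04, -0.06, 0.0079, 0.0448, 0.0073]
```

Call:
{"api": "carry_out", "payload": {"increments": [[0,0,0,0.0018,0.01,0.0016,255],[0,0,0,0.0034,0.019,0.003,255],[0,0,0,0.0048,0.027,0.0044,255],[0,0,0,0.006,0.034,0.0055,255],[0,0,0,0.007,0.04,0.0065,255],[0,0,0,0.0079,0.0448,0.0073,255],[0,0,0,0.0079,0.0448,0.0073,255],[0,0,0,0.0079,0.0448,0.0073,255],[0,0,0,0.0079,0.0448,0.0073,255],[0,0,0,0.0079,0.0448,0.0073,255]]}}

```text
time_s: 7.55
ee_pos: [0.4308, -0.1481, 0.2521]
tool_rot: [2.847, -0.374, 1.036]
contact_force: [0.2, -0.2, -2.9]
finger_gap: 0.105
finger_force: 59.1
```

```bash
python3 s.py w5; python3 - <<'E'
from g import *
s=np.array([.491,-.168,0]);x=np.array([np.cos(np.radians(-15)),np.sin(np.radians(-15)),0])
print(inc(s-.075*x+[0,0,.267],-15,40).tolist())
E
```

```text
[-0.78 -0.2   2.15  0.56  0.64  0.69] [ 0.4308 -0.1481  0.2521] 59.09671247005463 7.55
grasp [ 0.419  -0.145   0.2667]
[-0.0, 0.02, 0.03, 0.0006, 0.0036, 0.0001]
```

View pics/w5.png

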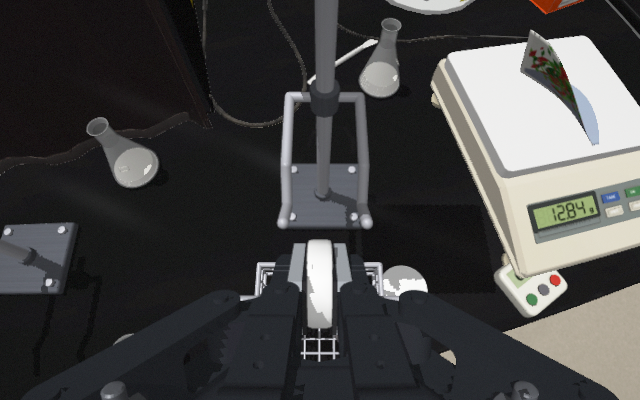

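```bash
python3 - <<'E'
from g import *
c=cal('wrist')
o=ctrl.get_obs();R=Ro.from_rotvec(o['tool_rot']).as_matrix();g=o['ee_pos']-.019*R[:,2]
a=np.radians(-15);x=np.array([np.cos(a),np.sin(a),0]);y=np.array([-x[1],x[0],0])
# crossbar/prong features, tips centre at z~.192
for uv,dz in[((283,222),0),((366,222),0),((290,97),0),((363,98),0)]:
    p=plane(c,*uv,.192);print(p.round(4),((p-g)@x).round(4),((p-g)@y).round(4))
# same in w3: camera moves with tool
print('w3')
R3=goalR(-12,40);g3=np.array([.4321,.2176,.2688])
Rel=R.T@c['rotation'];off=R.T@(c['origin']-o['ee_pos']);c3=dict(c);c3['rotation']=R3@Rel;c3['origin']=np.array([.444,.2151,.2543])+R3@off
x=np.array([.978,-.208,0]);y=np.array([.208,.978,0])
for uv in[(278,232),(361,232),(284,104),(358,104)]:
    p=plane(c3,*uv,.192);print(p.round(4),((p-g3)@x).round(4),((p-g3)@y).round(4))
print((R.T@np.array([0,0,1])).round(4),(R.T@[np.cos(a),np.sin(a),0]).round(4))
E
```

```text
[ 0.4763 -0.1356  0.192 ] 0.053 0.0239
[ 0.4619 -0.1893  0.192 ] 0.053 -0.0317
[ 0.579 -0.164  0.192] 0.1595 0.023
[ 0.5629 -0.2202  0.192 ] 0.1585 -0.0354
w3
[0.4834 0.2345 0.192 ] 0.0467 0.0272
[0.4718 0.1802 0.192 ] 0.0466 -0.0283
[0.5888 0.2127 0.192 ] 0.1542 0.0278
[0.5764 0.1548 0.192 ] 0.1542 -0.0314
[ 6.425e-01  3.000e-04 -7.662e-01] [7.662e-01 4.000e-04 6.425e-01]
```

Call:
{"api": "carry_out", "payload": {"increments": [[0,0,0,0,0.0037,0,255],[0,0,0,0.003,0.0037,0.0025,255],[0,0,0,0.009,0.0037,0.0075,255],[0,0,0,0.017,0.0037,0.0142,255],[0,0,0,0.026,0.0037,0.0218,255],[0,0,0,0.035,0.0037,0.0293,255],[0,0,0,0.044,0.0037,0.0369,255],[0,0,0,0.051,0.0037,0.0428,255],[0,0,0,0.056,0.0037,0.047,255],[0,0,0,0.0578,0.0037,0.0485,255]]}}

```text
time_s: 8.43
ee_pos: [0.5035, -0.1717, 0.2519]
tool_rot: [2.847, -0.375, 1.035]
contact_force: [-0.3, 0.6, -1.4]
finger_gap: 0.109
finger_force: 59.2
```

Call:
{"api": "carry_out", "payload": {"increments": [[0,0,0,0,0,0,255],[0,0,0,0,0,0,255],[0,0,0,0,0,0,255],[0,0,0,0,0,0,255]]}}

```text
time_s: 8.77
ee_pos: [0.5024, -0.1716, 0.2522]
tool_rot: [2.846, -0.375, 1.036]
contact_force: [-0.5, -0.2, -2.0]
finger_gap: 0.106
finger_force: 59.1
```

```bash
python3 s.py w6; python3 - <<'E'
from g import *
im=np.load('pics/w6.npz')['im'];a,d=ctrl.snapshot('scene')
A=cv2.resize(a[80:240,260:420],(480,480),interpolation=cv2.INTER_CUBIC);B=cv2.resize(im[60:340,230:410],(308,480))
cv2.imwrite('pics/c6.png',np.hstack([A,B])[:,:,::-1])
o=ctrl.get_obs();R=Ro.from_rotvec(o['tool_rot']).as_matrix();print((R.T@[0,0,-1]).round(4))
E
```

```text
[-0.68 -0.    1.98  0.5   0.57  0.81] [ 0.5024 -0.1716  0.2522] 59.125274419784546 8.7667
grasp [ 0.4906 -0.1684  0.2668]
[-6.428e-01 -4.000e-04  7.660e-01]
```

View pics/c6.png

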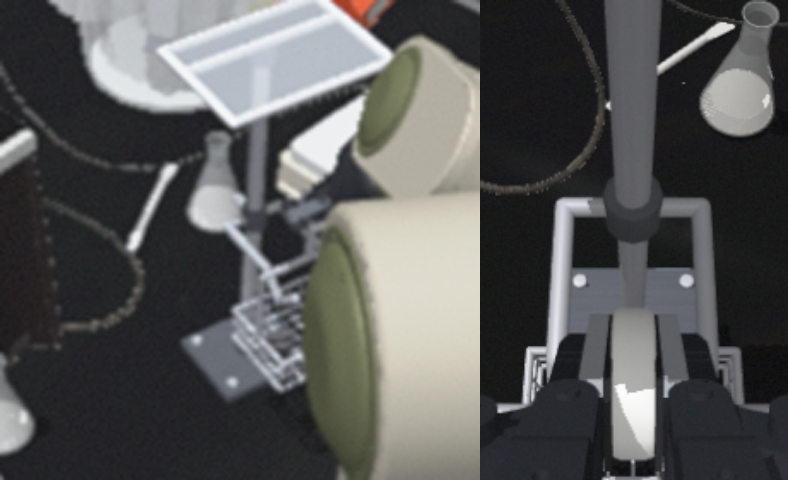

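The basket is centred between the prongs (symmetric in the wrist view, post above the tab), cover clear. Lowering.

Call:
{"api": "carry_out", "payload": {"increments": [[0,0,0,-0.0026,0,0.0031,255],[0,0,0,-0.0058,0,0.0069,255],[0,0,0,-0.009,0,0.0107,255],[0,0,0,-0.0122,0,0.0146,255],[0,0,0,-0.0148,0,0.0176,255],[0,0,0,-0.0167,0,0.0199,255],[0,0,0,-0.018,0,0.0214,255],[0,0,0,-0.0186,0,0.0222,255],[0,0,0,-0.0186,0,0.0222,255],[0,0,0,-0.0186,0,0.0222,255]]}}

```text
time_s: 9.7
ee_pos: [0.5027, -0.1716, 0.2232]
tool_rot: [2.846, -0.375, 1.036]
contact_force: [0.1, 0.6, -2.1]
finger_gap: 0.11
finger_force: 59.4
```

```bash
python3 s.py w7; python3 - <<'E'
from h import *
o=ctrl.get_obs();print(o['contact_force'].round(2),o['wrist_torque'].round(3))
E
```

```text
[-0.68  0.04  2.02  0.58  0.5   0.72] [ 0.5027 -0.1716  0.2232] 59.39573585987091 9.7
grasp [ 0.4909 -0.1684  0.2378]
[-1.01  0.62 -1.67] [0.146 0.592 0.001]
```

Call:
{"api": "carry_out", "payload": {"increments": [[0,0,0,-0.0005,0,0.0006,255],[0,0,0,-0.0008,0,0.001,255],[0,0,0,-0.001,0,0.0011,255],[0,0,0,-0.001,0,0.0011,255],[0,0,0,-0.001,0,0.0011,255]]}}

```text
time_s: 10.17
ee_pos: [0.503, -0.1717, 0.2229]
tool_rot: [2.845, -0.374, 1.038]
contact_force: [-4.5, 2.1, 7.2]
finger_gap: 0.11
finger_force: 60.8
```

```bash
python3 - <<'E'
from h import *
o=ctrl.get_obs();print(o['contact_force'].round(2),o['wrist_torque'].round(3),o['ee_pos'])
E
```

```text
[-4.49  2.1   7.18] [0.336 0.46  0.095] [ 0.50303773 -0.17173565  0.22285551]
```

Call:
{"api": "carry_out", "payload": {"increments": [[0,0,0,-0.0006,0,-0.0005,255],[0,0,0,-0.0006,0,-0.0005,255],[0,0,0,-0.0006,0,-0.0005,255]], "squeeze": 20}}

```text
time_s: 10.42
ee_pos: [0.5022, -0.1717, 0.2224]
tool_rot: [2.845, -0.375, 1.037]
contact_force: [-1.3, 0.9, 4.8]
finger_gap: 0.106
finger_force: 60.0
```

Call:
{"api": "carry_out", "payload": {"increments": [[0,0,0,0,0,0,215],[0,0,0,0,0,0,200],[0,0,0,0,0,0,185],[0,0,0,0,0,0,170],[0,0,0,0,0,0,140],[0,0,0,0,0,0,100],[0,0,0,0,0,0,60],[0,0,0,0,0,0,60],[0,0,0,0,0,0,60]]}}

```text
time_s: 11.17
ee_pos: [0.5019, -0.1714, 0.2216]
tool_rot: [2.846, -0.375, 1.035]
contact_force: [0.1, 0.5, -0.0]
finger_gap: 0.765
finger_force: 0.0
```

```bash
python3 s.py w8; python3 - <<'E'
from g import *
im=np.load('pics/w8.npz')['im'];B=im[60:340,180:460]
cv2.imwrite('pics/c8.png',cv2.resize(B,(560,560))[:,:,::-1])
E
```

```text
[-0.68  0.04  2.03  0.58  0.5   0.72] [ 0.5019 -0.1714  0.2216] 0.0 11.1667
grasp [ 0.4901 -0.1682  0.2362]
```

View pics/c8.png

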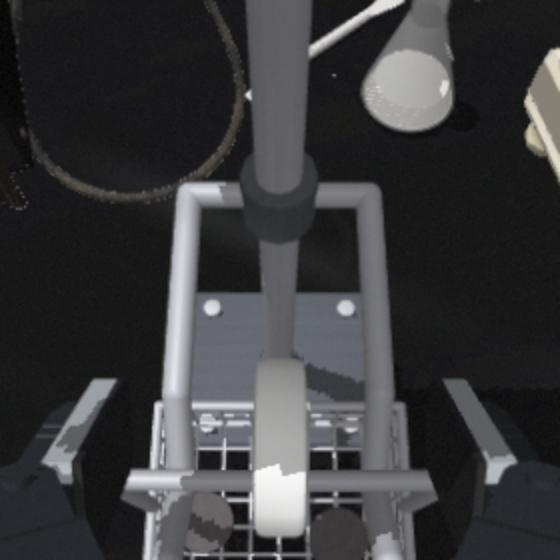

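Bar lies in both prongs, tab upright between the open fingers, both stoppers inside (at (205,520),(337,530) in the crop). Backing off along the tool axis.

Call:
{"api": "carry_out", "payload": {"increments": [[0,0,0,0,0,0,0],[0,0,0,0,0,0,0],[0,0,0,0,0,-0.01,0],[0,0,0,0,0,-0.03,0],[0,0,0,0,0,-0.05,0],[0,0,0,0,0,-0.07,0],[0,0,0,0,0,-0.09,0],[0,0,0,0,0,-0.11,0],[0,0,0,0,0,-0.12,0],[0,0,0,0,0,-0.12,0]]}}

```text
time_s: 12.05
ee_pos: [0.4271, -0.1516, 0.3156]
tool_rot: [2.842, -0.374, 1.039]
contact_force: [-0.1, -0.3, 0.6]
finger_gap: 1.001
finger_force: 0.0
```

Call:
{"api": "carry_out", "payload": {"increments": [[0,0,0,0,0,0,0],[0,0,0,0,0,0,0],[0,0,0,0,0,0,0],[0,0,0,0,0,0,0],[0,0,0,0,0,0,0],[0,0,0,0,0,0,0],[0,0,0,0,0,0,0],[0,0,0,0,0,0,0]]}}

```text
time_s: 12.72
ee_pos: [0.4274, -0.1514, 0.3135]
tool_rot: [2.847, -0.375, 1.035]
contact_force: [-0.1, 0.9, 0.2]
finger_gap: 0.998
finger_force: 0.0
```

```bash
python3 s.py w9; python3 -c "
from h import *
c=cal('wrist');print(proj(c,[.4905,-.1683,.2365]),proj(c,[.4905,-.1683,.18]))
im=np.load('pics/w9.npz')['im'];cv2.imwrite('pics/c9.png',cv2.resize(im[90:330,180:500],(640,480))[:,:,::-1])"
```

```text
[-0.8  -0.27  2.03  0.47  0.81  0.81] [ 0.4274 -0.1514  0.3135] 0.0 12.7167
grasp [ 0.4156 -0.1482  0.3281]
[318.683321   198.97344676] [318.76805476 224.89366393]
```

View pics/c9.png

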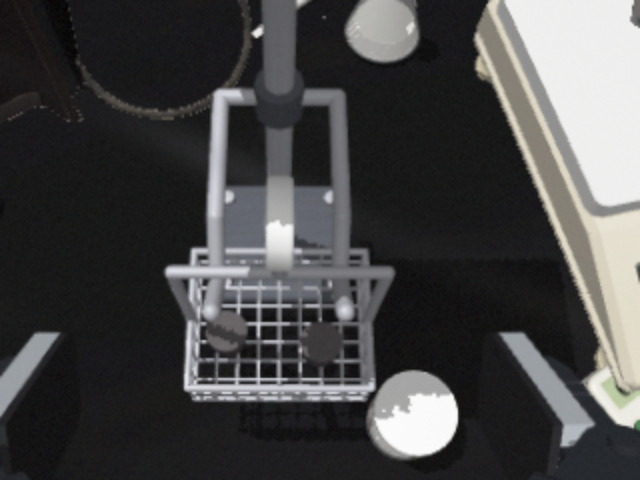

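The basket hangs level on both prongs with both stoppers inside ((228,330),(320,342)). The jar is standing at (413,413), and the gripper is clear.

```bash
python3 -c "
from cell import ctrl
print(ctrl.close_job())"
```

```text
the job is handed in; nothing more can be done
None
```

The basket now hangs level on the covered stand, its bar in both prongs and both stoppers still inside. The gripper has let go and backed clear, nothing touched the beaker or jar, and the job was handed in at about 13 s.

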